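# Find the rocking cover and press it home

### The arm

A 7-joint arm with a two-finger parallel gripper is mounted at the origin on a cart in front of the work surface, level with it; the furniture and walls round the work are solid. World frame = base frame: x ahead of the robot, y to its left, z up, the work surface at z = 0. Lengths are in m, angles in rad, forces in N, time in s.
With the tool pointing down it reaches from about 0.4 to 0.85 m from the base axis. Payload 10.4 kg.
Tool frame: the origin (TCP) lies midway between the tips of the shut fingers; the grasp point (between the pads) lies 19 mm behind it; z points along the fingers, y is the line along which they close (so a half turn about z gives the same grasp; the last joint's range is limited). The gripper opens to 85 mm and grips with 20 to 120 N. Pads are 22 mm wide; open, the fingers measure 114 mm over their backs; the gripper's body (76 mm by 85 mm) begins 54 mm behind the grasp point. The pads swing forward as they close: fully open they stand 13 mm farther back than shut.
Start: joints at [-1.359, 0.332, -0.065, 1.46, 0.022, 1.35, -0.088], TCP at [0.145, 0.608, 0.231] pointing down, gripper open.
Joint ranges: [-2.6, 2.6], [-0.5, 2.12], [-1.47, 1.34], [0.16, 2.42], [-1.27, 4.41], [0.06, 2.06], [-2.6, 2.6]. Speed limits (rad/s): [2.22, 2.22, 2.79, 2.79, 3.14, 3.14, 3.14].

### API

Orientations are given as a unit quaternion [x, y, z, w].
In Python, from workcell import get_obs, camera, camera_params, hand_in gives the robot as it stands.
- The arm moves only by the tool carry_out, never from a script. Its argument "commands" is a list that holds one entry, the list of rows, each a list of 6 numbers: the shift along the tool's x, y, z in units of 40 mm (1.0 is 40 mm), then the turn, a rotation vector about the tool's x, y, z in units of 6 degrees (1.0 is 6 degrees). In form: [[[x, y, z, ax, ay, az], ...]]. A call has 1 to 20 rows; each row shifts and turns the commanded pose from where the row before left it, along the tool's axes as they then stand; what a row does not reach is not made up. A row lasts 1/12 s, in which the tool goes at most 41.7 mm and 7.16 degrees, less where a joint would pass 70% of its speed; a pose out of reach is approached as far as the arm can. A call is refused whole if a number of a shift passes 1 or a number of a turn 1, either way. A call with a gripper value outside its range is refused whole. "hand" is the closure, from -1 (fully open) to 1 (shut), set as the call begins (left out, the last holds). The fingers move at their own pace and stop on an object; "force" is the grip in N (left out, the last holds). Time passes only in rows, so rows that do not move let the fingers close. It gives the time, the measured TCP pose, the force, the opening and the grip force at its end, in the units of the state.
- get_obs(): the state, without advancing time (a new reading comes with each control period).
- camera(name): name is "scene" or "top" or "wrist"; returns the picture (480x640x3 uint8, red, green, blue); there is no depth.
- camera_params(name): a dict with "mtx" (3x3 intrinsics, pixels), "R" (3x3) and "t" (3): a world point X has camera coordinates R X + t. Camera axes: x right, y down, z forward; pixel columns grow to the right and rows downward; lengths in m; the calibration is good to about 2 mm. The wrist camera is an equidistant fisheye: a pixel r from the principal point sees the ray r / f radians off the axis. A picture is of the moment at which its call begins: read the wrist's pose just before it. camera_params takes no time and is no camera call; for the wrist camera it gives the pose at the moment of the call.
- hand_in(): hands the job in; it is judged then, once.
The state is a dict: "clock": time; "joint_pos": joint angles; "joint_velocities": joint speeds; "tau": joint torques, N m; "position": TCP position; "ee_rot": TCP orientation; "ft_force": force on the tool from outside, world axes, zero at the start; "torque": the same for the moment, N m; "grip_width": opening from 0.0 (shut) to 1.0 (fully open); "grasp_force": force on a finger pad.
Only numpy, scipy, OpenCV 4.12 (cv2) and the standard library are available. Lean on these libraries where they do the work, as an engineer would, in place of code of your own. Each camera call takes 0.05 s, during which the arm holds its last target. There are 200 camera calls.

### The job

One of the four covers on the compartment case was never pushed in, though all four look alike. Press down on the ends of the covers with a fingertip until you find the one that rocks, then push that cover fully home by pressing firmly on its middle, and finish while still holding your fingertip pressed on it. Only press: do not pull any cover up or disturb the wrench, U-bolt, bearing and tape measure lying beside the case.

Things in the scene. Friction and masses are not known exactly. Their poses are not given: they have to be found in the camera images.
- case: flat grey compartment case, fixed, 180 (x) by 330 mm (y), deck 40 mm above the table; two latches and a black handle on its front (-x) side reach 108 mm from the centre. Origin: centre of its underside. The covers stand in a row along y, centres at -115.5, -38.5, 38.5 and 115.5 mm, lengthwise along x, each in a collar 4 mm wide and 4 mm high
- cover_a_mid (a point): Centre of the top face of a cover, one of four identical grey plastic plates 130 mm long (x) and 60 mm wide (y), z up, three fine ribs across each end. Which place in the row each letter has changes from run to run. At the start all lie level with tops 50 to 53 mm above the table; the height does not tell which is loose
- cover_b_mid (a point): Centre of the top face of a cover, alike to cover_a in all respects that can be seen; axes as there
- cover_c_mid (a point): Centre of the top face of a cover, alike to cover_a in all respects that can be seen; axes as there
- cover_d_mid (a point): Centre of the top face of a cover, alike to cover_a in all respects that can be seen; axes as there
- cover_a: Mount of the cover of this letter in the case, does not move; origin 50 mm straight below the cover's top centre as it stands at the start, axes as the case. Of covers a to d, three are home and rigid, any one may be loose
- cover_b: Mount of the cover of this letter in the case, does not move; origin 50 mm straight below the cover's top centre as it stands at the start, axes as the case. Whichever cover is loose: 1 to 3 N near either end (45 mm from the middle) dips that end about 3 mm, onto a ledge; released, it springs back level. Pressing an end does not seat it
- cover_c: Mount of the cover of this letter in the case, does not move; origin 50 mm straight below the cover's top centre as it stands at the start, axes as the case. Whichever cover is loose: pressed on its middle it slides straight down at about 8 N, 4 mm in all, to a solid stop, stays there and no longer rocks; 12 to 20 N seats it
- cover_d: Mount of the cover of this letter in the case, does not move; origin 50 mm straight below the cover's top centre as it stands at the start, axes as the case. The notes under covers a, b and c hold for all four
- wrench: loose steel combination wrench, 176 x 27 x 7 mm, lying on the table left of the case; bystander. Origin: centre of underside
- u_bolt: loose steel U-bolt, 100 x 74 x 16 mm, lying left of the wrench; bystander. Origin: centre of underside
- bearing: loose ball bearing, 52 mm across, 16 mm high, right of the case; bystander. Origin: centre of underside
- tape_measure: loose yellow tape measure, 68 x 83 x 37 mm, right of the case; bystander. Origin: centre of underside

How it is judged:
By the outcome, as a careful person would: the job done as asked, in the order asked, and still so for the second after the job is handed in, while the arm keeps its last pose, push and grip.
It also fails if it takes over 64 s, if anything falls off the work surface, if the arm or the gripper's body presses on something with over 40 N, if the wrist force passes 120 N, or if a joint passes its speed limit or range.

## Working session

There is one attempt and no reset: what is moved stays moved. The work goes in short steps, Python scripts to look and compute and a tool call to move; the robot and the scene stay as the last step left them, time stands still between calls to the robot, and variables do not carry over. Pictures are saved under pics/ and viewed, at most 10 in all, crops included, and the job is handed in when it is done.

Besides the shell and the picture viewer there is one more tool, called after ">>>" as name(argument=value, ...), one argument or row to a line, values as JSON. carry_out: Moves the arm, as the interface text tells. Its arguments: {"type":"object","properties":{"commands":{"type":"array"},"hand":{"type":"number"},"force":{"type":"number"}},"required":["commands"]}

```bash
mkdir -p pics; python3 - <<'E'
from workcell import *
import cv2
for n in ("top","scene"):
    p=camera_params(n); print(n,p)
    cv2.imwrite(f"pics/{n}0.png",camera(n)[:,:,::-1])
o=get_obs(); print({k:o[k] for k in("clock","position","ee_rot","ft_force","grip_width")})
E
```

```text
top {'mtx': array([[623.11980869,   0.        , 318.9503832 ],
       [  0.        , 623.11980869, 252.36733371],
       [  0.        ,   0.        ,   1.        ]]), 'R': array([[ 2.37260505e-02, -9.99718378e-01,  4.88839905e-04],
       [-9.95987174e-01, -2.36797008e-02, -8.63065574e-02],
       [ 8.62938271e-02,  1.56083547e-03, -9.96268508e-01]]), 't': array([0.0357365 , 0.55301089, 1.15064561])}
scene {'mtx': array([[462.89794771,   0.        , 315.87683794],
       [  0.        , 462.89794771, 233.58455603],
       [  0.        ,   0.        ,   1.        ]]), 'R': array([[-0.57989384, -0.81452133, -0.01667751],
       [-0.45647559,  0.34180483, -0.8214618 ],
       [ 0.67479861, -0.46874777, -0.57001962]]), 't': array([0.35072931, 0.28111295, 0.53370935])}
{'clock': 0.1, 'position': array([0.14535206, 0.60752993, 0.23058568]), 'ee_rot': array([ 1.17139228e-01,  9.93115296e-01, -6.38664336e-04, -4.86372336e-05]), 'ft_force': array([-0.7434772 , -0.55483305, -0.0526268 ]), 'grip_width': 1.0007377877191965}
```

View pics/top0.png

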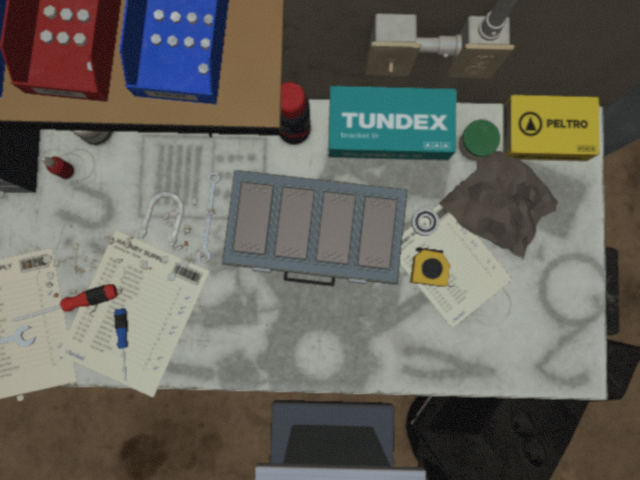

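View pics/scene0.png

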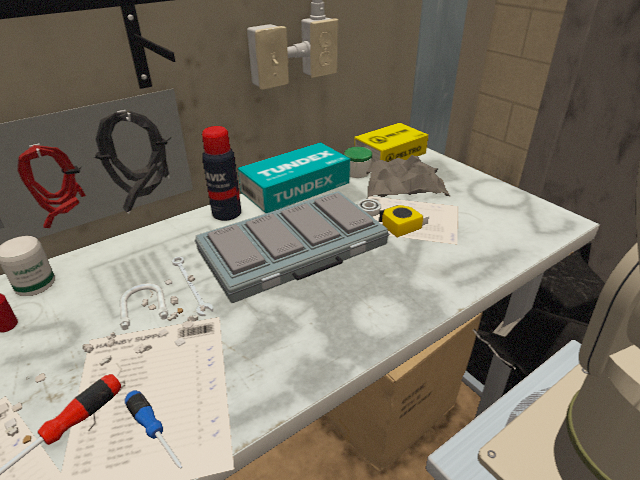

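The top view shows the case with four brownish covers at about (254,216), (294,224), (336,229) and (378,232). The handle is at (310,279), the wrench at (209,215), the U-bolt at (163,215), the bearing at (424,221) and the tape measure at (430,266). The scene view shows the same covers at about (236,250), (275,237), (311,224) and (345,211).

```bash
cat > h.py <<'E'
import numpy as np, cv2
from workcell import *
def covers(n,img,seeds):
    hsv=cv2.cvtColor(img,cv2.COLOR_RGB2HSV); out=[]
    f=cv2.bilateralFilter(img,7,25,5).astype(int)
    m0=((f[...,0]-f[...,2])>-3).astype(np.uint8)*255   # covers are warmer than the bluish case
    m0=cv2.morphologyEx(m0,cv2.MORPH_OPEN,np.ones((3,3),np.uint8))
    _,lab,st,c=cv2.connectedComponentsWithStats(m0,connectivity=4)
    for u,v in seeds:
        k=lab[v,u]; m=(lab==k).astype(np.uint8)
        cs,_=cv2.findContours(m,cv2.RETR_EXTERNAL,cv2.CHAIN_APPROX_NONE)
        r=cv2.minAreaRect(max(cs,key=cv2.contourArea)); out.append((c[k],st[k][4],r))
    return out
def P(n):
    p=camera_params(n); return p["mtx"]@np.c_[p["R"],p["t"]]
def plane(n,uv,z):
    p=camera_params(n); d=p["R"].T@np.linalg.solve(p["mtx"],[*uv,1]); o=-p["R"].T@p["t"]
    return o+d*(z-o[2])/d[2]
E
python3 - <<'E'
from h import *
a=covers("top",cv2.imread("pics/top0.png")[...,::-1].copy(),[(254,216),(294,224),(336,229),(378,232)])
b=covers("scene",cv2.imread("pics/scene0.png")[...,::-1].copy(),[(236,250),(275,237),(311,224),(345,211)])
for s,t in zip(a,b):
    X=cv2.triangulatePoints(P("top"),P("scene"),s[0],t[0])[:,0]; X=X[:3]/X[3]
    q=np.array([plane("top",c,.052)[:2] for c in cv2.boxPoints(s[2])])
    e=q[1]-q[0];f=q[2]-q[1]; L=e if np.hypot(*e)>np.hypot(*f) else f
    print(s[0].round(1),s[1],t[0].round(1),t[1],"X",X.round(4),"top52",plane("top",s[0],.052).round(4),"size",np.hypot(*e).round(3),np.hypot(*f).round(3),"ang",np.degrees(np.arctan2(L[1],L[0])).round(1))
E
```

```text
[252.8 217.5] 2187 [318.6 237.7] 289218 X [0.5729 0.1302 0.0922] top52 [0.6113 0.1727 0.052 ] size 0.129 0.06 ang -5.5
[294.  222.3] 2154 [274.  236.2] 1498 X [0.6056 0.0965 0.04  ] top52 [0.6041 0.0962 0.052 ] size 0.129 0.059 ang -5.1
[335.4 227.5] 2129 [310.  224.1] 1384 X [0.5978 0.019  0.0405] top52 [0.5964 0.0195 0.052 ] size 0.128 0.058 ang -4.9
[376.9 231.9] 2179 [318.6 237.7] 289218 X [ 0.6103 -0.05   -0.0277] top52 [ 0.5899 -0.0572  0.052 ] size 0.129 0.059 ang -5.4
```

The covers measure 129 × 59 mm at a 77 mm pitch with yaw about -5.3°, which matches the text. The triangulated z is coarse, so contact will give the height. I'll shut the hand, align the yaw and travel to above the near end of the leftmost cover.

>>> carry_out(
  commands=[
    [[0, 0, 0, 0, 0, -0.7], [0, 0, 0, 0, 0, -0.7], [-0.64, -0.54, 0, 0, 0, 0], [-0.64, -0.54, 0, 0, 0, 0], [-0.64, -0.54, 0, 0, 0, 0], [-0.64, -0.54, 0, 0, 0, 0], [-0.64, -0.54, 0, 0, 0, 0], [-0.64, -0.54, 0, 0, 0, 0], [-0.64, -0.54, 0, 0, 0, 0], [-0.64, -0.54, 0, 0, 0, 0], [-0.64, -0.54, 0, 0, 0, 0], [-0.64, -0.54, 0, 0, 0, 0], [-0.64, -0.54, 0, 0, 0, 0], [-0.64, -0.54, 0, 0, 0, 0], [-0.64, -0.54, 0, 0, 0, 0], [-0.64, -0.54, 0, 0, 0, 0], [-0.64, -0.54, 0, 0, 0, 0], [-0.64, -0.54, 0, 0, 0, 0], [-0.64, -0.54, 0, 0, 0, 0], [0, 0, 0, 0, 0, 0]],
  ],
  hand=1,
  force=40,
)

```text
clock: 1.77
position: [0.5504, 0.1968, 0.2309]
ee_rot: [0.048, 0.999, -0.002, 0.001]
ft_force: [-0.2, -1.4, 0.3]
grip_width: -0.0
grasp_force: 0.0
```

>>> carry_out(
  commands=[
    [[-0.23, -0.23, 0.3, 0, 0, 0], [-0.22, -0.23, 0.5, 0, 0, 0], [0, 0, 0.5, 0, 0, 0], [0, 0, 0.5, 0, 0, 0], [0, 0, 0.5, 0, 0, 0], [0, 0, 0.5, 0, 0, 0], [0, 0, 0.5, 0, 0, 0], [0, 0, 0.3, 0, 0, 0], [0, 0, 0.2, 0, 0, 0], [0, 0, 0, 0, 0, 0], [0, 0, 0, 0, 0, 0], [0, 0, 0, 0, 0, 0]],
  ],
)

```text
clock: 2.77
position: [0.5636, 0.1841, 0.0805]
ee_rot: [0.044, 0.999, 0.0, 0.001]
ft_force: [-1.0, -0.5, 0.2]
grip_width: -0.0
grasp_force: 0.0
```

```bash
python3 - <<'E'
from h import *
for n in("top",):
    i=camera(n)[120:360,140:500,::-1]; cv2.imwrite(f"pics/{n}1.png",cv2.resize(i,None,fx=2,fy=2))
E
```

```text
(no output)
```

View pics/top1.png

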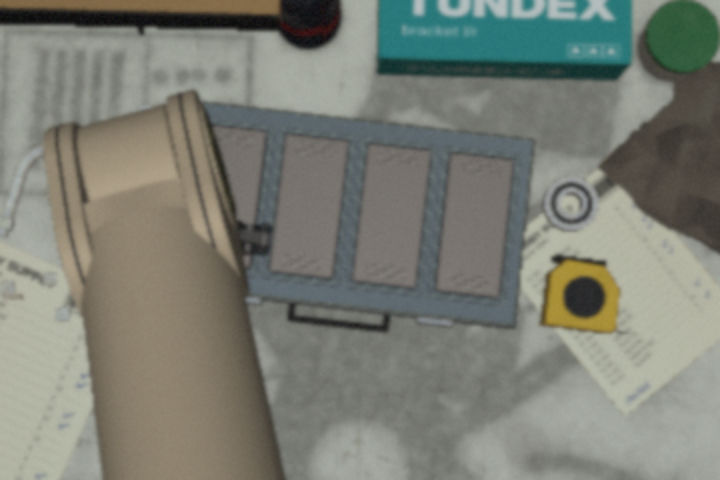

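The arm covers the left end of the case and the tip sits near the front of the leftmost cover. The other covers are clear and the bystanders are undisturbed. I'll shift 7 mm in -y and descend slowly.

>>> carry_out(
  commands=[
    [[-0.06, -0.17, 0.2, 0, 0, 0], [0, 0, 0.2, 0, 0, 0], [0, 0, 0.2, 0, 0, 0], [0, 0, 0, 0, 0, 0], [0, 0, 0, 0, 0, 0], [0, 0, 0, 0, 0, 0]],
  ],
)

```text
clock: 3.32
position: [0.5646, 0.177, 0.0552]
ee_rot: [0.044, 0.999, -0.0, -0.0]
ft_force: [-0.5, 0.6, -0.9]
grip_width: 0.001
grasp_force: 0.0
```

>>> carry_out(
  commands=[
    [[0, 0, 0.04, 0, 0, 0], [0, 0, 0.03, 0, 0, 0], [0, 0, 0, 0, 0, 0], [0, 0, 0, 0, 0, 0]],
  ],
)

```text
clock: 3.65
position: [0.5648, 0.177, 0.0527]
ee_rot: [0.044, 0.999, 0.0, 0.0]
ft_force: [-0.5, 0.4, 0.2]
grip_width: -0.003
grasp_force: 0.4
```

>>> carry_out(
  commands=[
    [[0, 0, 0.03, 0, 0, 0], [0, 0, 0, 0, 0, 0], [0, 0, 0, 0, 0, 0]],
  ],
)

```text
clock: 3.9
position: [0.5649, 0.1771, 0.0526]
ee_rot: [0.044, 0.999, 0.0, 0.0]
ft_force: [-5.3, -1.4, 13.4]
grip_width: -0.004
grasp_force: 6.5
```

>>> carry_out(
  commands=[
    [[0, 0, 0.03, 0, 0, 0], [0, 0, 0, 0, 0, 0], [0, 0, 0, 0, 0, 0]],
  ],
)

```text
clock: 4.15
position: [0.5649, 0.1771, 0.0525]
ee_rot: [0.044, 0.999, 0.001, 0.0]
ft_force: [-10.3, -2.8, 25.4]
grip_width: -0.002
grasp_force: 12.5
```

Cover 1 is rigid: 25 N gave no dip, and its top is at 52.5 mm. On to cover 2.

>>> carry_out(
  commands=[
    [[0, 0, -0.2, 0, 0, 0], [0, 0, -0.2, 0, 0, 0], [0, -0.48, 0, 0, 0, 0], [0, -0.49, 0, 0, 0, 0], [0, -0.48, 0, 0, 0, 0], [0, -0.48, 0, 0, 0, 0], [0, 0, 0, 0, 0, 0], [0, 0, 0.15, 0, 0, 0], [0, 0, 0.12, 0, 0, 0], [0, 0, 0, 0, 0, 0], [0, 0, 0, 0, 0, 0], [0, 0, 0, 0, 0, 0]],
  ],
)

```text
clock: 5.15
position: [0.5578, 0.1007, 0.0551]
ee_rot: [0.044, 0.999, 0.0, -0.0]
ft_force: [0.1, 0.3, 0.0]
grip_width: -0.002
grasp_force: 0.0
```

>>> carry_out(
  commands=[
    [[0, 0, 0.04, 0, 0, 0], [0, 0, 0, 0, 0, 0], [0, 0, 0, 0, 0, 0]],
  ],
)

```text
clock: 5.4
position: [0.5578, 0.1001, 0.0537]
ee_rot: [0.044, 0.999, 0.0, -0.0]
ft_force: [0.4, -0.6, -1.1]
grip_width: 0.001
grasp_force: 0.0
```

>>> carry_out(
  commands=[
    [[0, 0, 0.03, 0, 0, 0], [0, 0, 0, 0, 0, 0], [0, 0, 0, 0, 0, 0]],
  ],
)

```text
clock: 5.65
position: [0.5578, 0.1, 0.0525]
ee_rot: [0.044, 0.999, 0.0, -0.0]
ft_force: [0.6, -0.4, -0.1]
grip_width: 0.0
grasp_force: 0.0
```

>>> carry_out(
  commands=[
    [[0, 0, 0.03, 0, 0, 0], [0, 0, 0, 0, 0, 0], [0, 0, 0, 0, 0, 0]],
  ],
)

```text
clock: 5.9
position: [0.5578, 0.1, 0.0512]
ee_rot: [0.044, 0.999, 0.0, -0.0]
ft_force: [0.7, 0.5, 0.2]
grip_width: -0.002
grasp_force: 0.0
```

>>> carry_out(
  commands=[
    [[0, 0, 0.03, 0, 0, 0], [0, 0, 0, 0, 0, 0], [0, 0, 0, 0, 0, 0]],
  ],
)

```text
clock: 6.15
position: [0.558, 0.1, 0.0509]
ee_rot: [0.044, 0.999, 0.0, 0.0]
ft_force: [-3.1, 0.4, 8.4]
grip_width: -0.002
grasp_force: 4.3
```

Cover 2 is rigid too, with its top at 51 mm. Next is cover 3.

>>> carry_out(
  commands=[
    [[0, 0, -0.2, 0, 0, 0], [0, 0, -0.2, 0, 0, 0], [0, -0.48, 0, 0, 0, 0], [0, -0.49, 0, 0, 0, 0], [0, -0.48, 0, 0, 0, 0], [0, -0.48, 0, 0, 0, 0], [0, 0, 0, 0, 0, 0], [0, 0, 0.15, 0, 0, 0], [0, 0, 0.14, 0, 0, 0], [0, 0, 0, 0, 0, 0], [0, 0, 0, 0, 0, 0], [0, 0, 0, 0, 0, 0]],
  ],
)

```text
clock: 7.15
position: [0.551, 0.0238, 0.0543]
ee_rot: [0.043, 0.999, 0.0, -0.0]
ft_force: [0.4, 0.3, -0.4]
grip_width: 0.002
grasp_force: 0.0
```

>>> carry_out(
  commands=[
    [[0, 0, 0.03, 0, 0, 0], [0, 0, 0, 0, 0, 0], [0, 0, 0, 0, 0, 0]],
  ],
)

```text
clock: 7.4
position: [0.5511, 0.0232, 0.0533]
ee_rot: [0.044, 0.999, 0.0, 0.0]
ft_force: [0.1, -0.0, 0.2]
grip_width: 0.001
grasp_force: 0.0
```

>>> carry_out(
  commands=[
    [[0, 0, 0.03, 0, 0, 0], [0, 0, 0, 0, 0, 0], [0, 0, 0, 0, 0, 0]],
  ],
)

```text
clock: 7.65
position: [0.551, 0.0231, 0.052]
ee_rot: [0.044, 0.999, 0.0, -0.0]
ft_force: [-0.1, 0.3, -0.4]
grip_width: -0.003
grasp_force: 0.0
```

>>> carry_out(
  commands=[
    [[0, 0, 0.03, 0, 0, 0], [0, 0, 0, 0, 0, 0], [0, 0, 0, 0, 0, 0]],
  ],
)

```text
clock: 7.9
position: [0.551, 0.0231, 0.0508]
ee_rot: [0.044, 0.999, 0.0, -0.0]
ft_force: [-0.6, 0.3, 0.2]
grip_width: 0.001
grasp_force: 0.0
```

>>> carry_out(
  commands=[
    [[0, 0, 0.03, 0, 0, 0], [0, 0, 0, 0, 0, 0], [0, 0, 0, 0, 0, 0]],
  ],
)

```text
clock: 8.15
position: [0.5512, 0.0231, 0.0502]
ee_rot: [0.044, 0.999, 0.0, 0.0]
ft_force: [-1.9, -0.4, 6.9]
grip_width: 0.002
grasp_force: 3.4
```

>>> carry_out(
  commands=[
    [[0, 0, 0.03, 0, 0, 0], [0, 0, 0, 0, 0, 0], [0, 0, 0, 0, 0, 0]],
  ],
)

```text
clock: 8.4
position: [0.5512, 0.0231, 0.0501]
ee_rot: [0.044, 0.999, 0.0, 0.0]
ft_force: [-8.4, -0.4, 20.6]
grip_width: 0.001
grasp_force: 10.3
```

Cover 3 is rigid, with its top at 50 mm. Now cover 4.

>>> carry_out(
  commands=[
    [[0, 0, -0.2, 0, 0, 0], [0, 0, -0.2, 0, 0, 0], [0, -0.48, 0, 0, 0, 0], [0, -0.49, 0, 0, 0, 0], [0, -0.48, 0, 0, 0, 0], [0, -0.48, 0, 0, 0, 0], [0, 0, 0, 0, 0, 0], [0, 0, 0.15, 0, 0, 0], [0, 0, 0.1, 0, 0, 0], [0, 0, 0, 0, 0, 0], [0, 0, 0, 0, 0, 0], [0, 0, 0, 0, 0, 0]],
  ],
)

```text
clock: 9.4
position: [0.5443, -0.0531, 0.0544]
ee_rot: [0.044, 0.999, 0.0, -0.0]
ft_force: [-0.2, -0.1, -0.1]
grip_width: 0.002
grasp_force: 0.0
```

>>> carry_out(
  commands=[
    [[0, 0, 0.03, 0, 0, 0], [0, 0, 0, 0, 0, 0], [0, 0, 0, 0, 0, 0]],
  ],
)

```text
clock: 9.65
position: [0.5443, -0.0537, 0.0533]
ee_rot: [0.044, 0.999, 0.0, 0.0]
ft_force: [0.4, 0.4, -0.4]
grip_width: -0.0
grasp_force: 0.0
```

>>> carry_out(
  commands=[
    [[0, 0, 0.03, 0, 0, 0], [0, 0, 0, 0, 0, 0], [0, 0, 0, 0, 0, 0]],
  ],
)

```text
clock: 9.9
position: [0.5442, -0.0538, 0.052]
ee_rot: [0.044, 0.999, 0.0, -0.0]
ft_force: [0.0, -0.1, 0.4]
grip_width: 0.003
grasp_force: 0.0
```

>>> carry_out(
  commands=[
    [[0, 0, 0.03, 0, 0, 0], [0, 0, 0, 0, 0, 0], [0, 0, 0, 0, 0, 0]],
  ],
)

```text
clock: 10.15
position: [0.5443, -0.0538, 0.0509]
ee_rot: [0.044, 0.999, 0.0, 0.0]
ft_force: [1.0, 1.1, 0.6]
grip_width: 0.0
grasp_force: 0.2
```

>>> carry_out(
  commands=[
    [[0, 0, 0.03, 0, 0, 0], [0, 0, 0, 0, 0, 0], [0, 0, 0, 0, 0, 0]],
  ],
)

```text
clock: 10.4
position: [0.5443, -0.0538, 0.0496]
ee_rot: [0.044, 0.999, 0.0, -0.0]
ft_force: [0.1, 0.0, 0.5]
grip_width: -0.003
grasp_force: 0.4
```

Light contact force while the tip still sinks: this one yields. I'll go on to the ledge.

>>> carry_out(
  commands=[
    [[0, 0, 0.03, 0, 0, 0], [0, 0, 0, 0, 0, 0], [0, 0, 0, 0, 0, 0]],
  ],
)

```text
clock: 10.65
position: [0.5444, -0.0538, 0.049]
ee_rot: [0.044, 0.999, 0.0, 0.0]
ft_force: [-2.5, -0.6, 7.6]
grip_width: 0.0
grasp_force: 3.9
```

>>> carry_out(
  commands=[
    [[0, 0, 0.02, 0, 0, 0], [0, 0, 0, 0, 0, 0], [0, 0, 0, 0, 0, 0]],
  ],
)

```text
clock: 10.9
position: [0.5445, -0.0538, 0.0488]
ee_rot: [0.044, 0.999, 0.0, 0.0]
ft_force: [-5.7, 0.3, 15.2]
grip_width: 0.004
grasp_force: 7.2
```

```bash
python3 - <<'E'
from h import *
i=camera("scene")[150:330,150:450,::-1]; cv2.imwrite("pics/s1.png",cv2.resize(i,None,fx=2.6,fy=2.6))
E
```

```text
(no output)
```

View pics/s1.png

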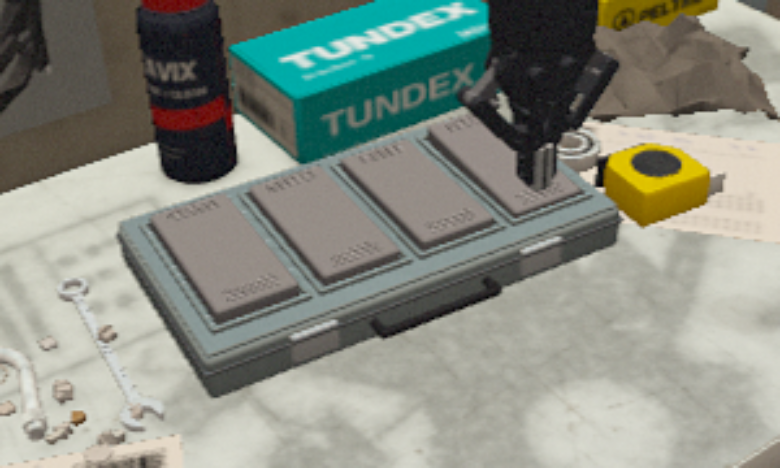

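The fingertip stands on the near rib end of cover 4 at about (540,185) in the crop. That end is visibly lower, about 3 mm onto the ledge, so cover 4 is the loose one. I'll move to its middle and press.

>>> carry_out(
  commands=[
    [[0, 0, -0.2, 0, 0, 0], [0, 0, -0.2, 0, 0, 0], [-0.38, 0, 0, 0, 0, 0], [-0.38, 0, 0, 0, 0, 0], [-0.38, 0, 0, 0, 0, 0], [0, 0, 0, 0, 0, 0], [0, 0, 0.15, 0, 0, 0], [0, 0, 0.05, 0, 0, 0], [0, 0, 0, 0, 0, 0], [0, 0, 0, 0, 0, 0], [0, 0, 0, 0, 0, 0]],
  ],
)

```text
clock: 11.87
position: [0.5893, -0.0578, 0.0558]
ee_rot: [0.044, 0.999, 0.0, -0.0]
ft_force: [-0.0, -0.1, 0.1]
grip_width: -0.002
grasp_force: 0.0
```

>>> carry_out(
  commands=[
    [[0, 0, 0.04, 0, 0, 0], [0, 0, 0.04, 0, 0, 0], [0, 0, 0, 0, 0, 0], [0, 0, 0, 0, 0, 0], [0, 0, 0, 0, 0, 0]],
  ],
)

```text
clock: 12.28
position: [0.5897, -0.0579, 0.0525]
ee_rot: [0.044, 0.999, 0.0, 0.0]
ft_force: [-0.3, 0.1, -0.1]
grip_width: -0.0
grasp_force: 0.0
```

>>> carry_out(
  commands=[
    [[0, 0, 0.03, 0, 0, 0], [0, 0, 0, 0, 0, 0], [0, 0, 0, 0, 0, 0]],
  ],
)

```text
clock: 12.53
position: [0.5899, -0.0578, 0.0514]
ee_rot: [0.044, 0.999, 0.0, 0.0]
ft_force: [0.6, 0.2, 1.1]
grip_width: 0.001
grasp_force: 0.7
```

>>> carry_out(
  commands=[
    [[0, 0, 0.03, 0, 0, 0], [0, 0, 0.03, 0, 0, 0], [0, 0, 0, 0, 0, 0], [0, 0, 0, 0, 0, 0]],
  ],
)

```text
clock: 12.87
position: [0.5899, -0.0579, 0.0493]
ee_rot: [0.044, 0.999, 0.0, 0.0]
ft_force: [-1.1, -0.7, 4.7]
grip_width: -0.0
grasp_force: 2.5
```

>>> carry_out(
  commands=[
    [[0, 0, 0.03, 0, 0, 0], [0, 0, 0.02, 0, 0, 0], [0, 0, 0, 0, 0, 0], [0, 0, 0, 0, 0, 0]],
  ],
)

```text
clock: 13.2
position: [0.5899, -0.0579, 0.0479]
ee_rot: [0.044, 0.999, 0.0, 0.0]
ft_force: [-4.9, 0.8, 13.3]
grip_width: 0.001
grasp_force: 6.5
```

>>> carry_out(
  commands=[
    [[0, 0, 0.015, 0, 0, 0], [0, 0, 0, 0, 0, 0], [0, 0, 0, 0, 0, 0], [0, 0, 0, 0, 0, 0], [0, 0, 0, 0, 0, 0], [0, 0, 0, 0, 0, 0]],
  ],
)

```text
clock: 13.7
position: [0.59, -0.0579, 0.0479]
ee_rot: [0.044, 0.999, 0.0, 0.0]
ft_force: [-7.2, 0.7, 20.5]
grip_width: -0.0
grasp_force: 9.5
```

It has reached the solid stop: 13 to 20 N with no further motion, 4 mm down. I'll ease the push slightly, check that it holds, and take a last look.

>>> carry_out(
  commands=[
    [[0, 0, -0.005, 0, 0, 0], [0, 0, 0, 0, 0, 0], [0, 0, 0, 0, 0, 0], [0, 0, 0, 0, 0, 0], [0, 0, 0, 0, 0, 0], [0, 0, 0, 0, 0, 0], [0, 0, 0, 0, 0, 0], [0, 0, 0, 0, 0, 0]],
  ],
)

```text
clock: 14.37
position: [0.5899, -0.0579, 0.0479]
ee_rot: [0.044, 0.999, 0.0, 0.0]
ft_force: [-6.3, 1.6, 16.8]
grip_width: -0.004
grasp_force: 8.5
```

```bash
python3 - <<'E'
from h import *
i=camera("scene")[150:330,150:450,::-1]; cv2.imwrite("pics/s2.png",cv2.resize(i,None,fx=2.6,fy=2.6))
E
```

```text
(no output)
```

View pics/s2.png

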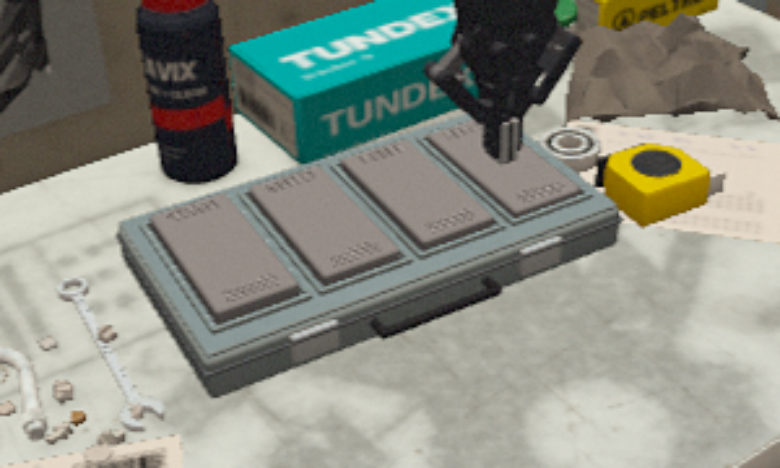

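The fingertip at (508,158) in the crop is on the middle of cover 4, which now sits low and level. The bystanders are untouched.

```bash
python3 -c "from workcell import hand_in; print(hand_in())"
```

```text
the job is handed in; nothing more can be done
None
```

The loose cover was the rightmost one (most negative y): its near end rocked about 3 mm, I pushed it down about 4 mm to its solid stop, and I handed in with the fingertip still pressing its middle at about 17 N.

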